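# Back a microtome's feed off one notch

### The job

Draw the microtome's specimen back from the knife by exactly one notch of its feed ratchet, working with the fingertips only and gripping nothing: lift the pawl out of the ratchet by pushing its red-knobbed lever over to the left until it stays up by itself, then push the six-armed handwheel backward one notch (its top to the left, until the arm leaning right stands upright). Last, push the raised pawl over to the right again so that it drops fully home in the next notch. Do not force the wheel or the pawl, and leave the things around the machine where they are.

Things in the scene. Friction and masses are not known exactly. Their poses are not given: they have to be found in the camera images.
- microtome: small off-white bench microtome, immovable, 170 mm deep (x), 235 mm wide (y); origin on the table under its feed box; own -x is the front (handwheel) side toward the robot, +y 'left', -y 'right', z up. Feed box, slide with specimen and knife holder stand behind x = -26 mm: box and slideway up to 131 mm high, pawl plate 166 mm, specimen clamp and red knife guard 187 mm.
- shaft_front (a point): point on the shaft (along the machine's x), in the plane of the handwheel's arms, fixed to the machine at (-86, 0, 108) mm of its frame. The handwheel has six steel arms 9 mm thick, 60 degrees apart, ending in black balls 19 mm across, 70 mm from the shaft; lowest 28 mm, highest 188 mm above the table.
- ratchet_top (a point): top of the steel ratchet wheel, fixed to the machine at (-40, 0, 152) mm: 88 mm across, 12 mm thick, 12 teeth 8 mm deep, on the handwheel's shaft 46 mm behind its arms. With the pawl in, the top can be turned right (forward, feeding toward the knife) but not left (backward).
- spoke_ball (a point): centre of the black ball of the handwheel arm that leans 30 degrees right of upright at the start, 70 mm from the shaft; turns with the wheel. One notch backward brings this arm upright. Pushing it left 50 mm from the shaft takes 2 to 4 N.
- feed_wheel (a joint): angle of handwheel and ratchet, rad: -0.04 to 0.04 at the start, falls as it turns backward (top to the left). One notch is 0.524. Stays where left (friction 0.12 N m). Pawl out: free from -1.75 to 0.70. Pawl let down at -0.56 to -0.43 falls home in the next notch; a little farther back it catches on a tooth's tip. Pawl in: stops hard when pushed back, at -0.08 at first, at -0.60 in the next notch.
- pawl_pivot (a point): pivot of the brass pawl, in the ratchet's plane, fixed to the machine at (-40, 50, 155) mm; its axis lies along the machine's x. The pawl is an L: lever and beak arm at right angles. A fingertip inside the L, its end 20 to 30 mm above the pivot, can push the lever left or the raised arm right.
- lever_knob (a point): centre of the red ball, 16 mm across, on the pawl's thumb lever (7 mm rod, 42 mm from the pivot), straight above the pivot while the pawl is in
- pawl_beak (a point): nose of the pawl's arm: 46 mm to the right of and 7 mm below the pivot while the pawl is in; arm 10 mm wide, 8 to 12 mm thick, its top up to 11 mm above the pivot
- pawl (a joint): angle of the pawl, rad: -0.03 to 0.03 with its beak home, 0.1 or more on a tooth's tip; grows as the lever goes left and the beak lifts; 1.66 thrown out on its rest pin, arm nearly upright and lever level to the left. It balances at 0.65 to 0.85: beyond that it falls out and stays out by its own weight, below it falls back onto the wheel. Well under 1 N moves it.
- petri_dish: clear plastic dish with lid, 63 mm across, 15 mm high, origin under its centre; a bystander
- tweezers: steel tweezers, 13 x 122 x 9 mm, lying, origin under the middle; a bystander
- dropper_bottle: brown dropper bottle with black bulb, 34 mm across, 102 mm tall, origin under its centre; a bystander
- tissue_pack: small white and blue carton of lens tissue, 60 x 106 x 28 mm, origin under its centre; a bystander

How it is judged:
By the outcome, as a careful person would: the job done as asked, in the order asked, and still so for the second after the job is handed in, with the robot touching nothing.
It also fails if it takes over 72 s, if anything falls off the work surface, if the arm or the gripper's body presses on something with over 40 N, if the wrist force passes 120 N, or if a joint passes its speed limit or range.

### The arm

A 7-joint arm with a two-finger parallel gripper is mounted at the origin on a cart in front of the work surface, level with it; the furniture and walls round the work are solid. World frame = base frame: x ahead of the robot, y to its left, z up, the work surface at z = 0. Lengths are in m, angles in rad, forces in N, time in s.
With the tool pointing down it reaches from about 0.425 to 0.925 m from the base axis. Payload 6.8 kg.
Tool frame: the origin (TCP) lies at the very end of the fingers, on their centre line; the grasp point (between the pads) lies bot.grip_point_offset behind it (bot.grip_point_offset is the distance from the TCP to the grasp point, in m); z points along the fingers, y is the line along which they close (so a half turn about z gives the same grasp; the last joint's range is limited). The gripper opens to 85 mm and grips with 20 to 120 N. Pads are 22 mm wide; open, the fingers measure 114 mm over their backs; the gripper's body (76 mm by 85 mm) begins 54 mm behind the grasp point. The pads swing forward as they close: fully open they stand 13 mm farther back than shut.
Start: joints at [1.01, 0.477, 0.022, 1.555, -0.011, 1.109, -0.083], TCP at [0.295, -0.607, 0.231] pointing down, gripper open.
Joint ranges: [-2.96, 2.96], [-0.34, 2.1], [-1.41, 1.46], [0.24, 2.44], [-1.37, 4.51], [0.17, 1.92], [-2.96, 2.96]. Speed limits (rad/s): [2.39, 2.39, 3.14, 3.14, 3.14, 3.14, 3.14].

### API

Orientations are given as a unit quaternion [w, x, y, z].
In Python, from station import bot, imaging gives the robot as it stands. The module is installed in compiled form; this text tells all that it offers.
- The arm moves only by the tool carry_out, never from a script. Its argument "targets" is one flat list of numbers, 5 for each row, row after row: the closure in counts, from 0 (fully open) to 255 (shut), then the shift along the world's x, y, z in mm, then the turn about the world's z in degrees. A call has 1 to 20 rows; each row shifts and turns the commanded pose from where the row before left it; what a row does not reach is not made up. A row lasts 1/10 s, in which the tool goes at most 50 mm and 8.59 degrees, less where a joint would pass 70% of its speed; a pose out of reach is approached as far as the arm can. A call is refused whole if a number of a shift passes 50 or a number of a turn 8.59, either way. A call with a gripper value outside its range is refused whole. The fingers move at their own pace and stop on an object; "newtons" is the grip in N (left out, the last holds). Time passes only in rows, so rows that do not move let the fingers close. It gives the time, the measured TCP pose, the force, the opening and the grip force at its end, in the units of the state.
- bot.get_obs(): the state, without advancing time (a new reading comes with each control period).
- imaging.read_camera(name): name is "scene" or "top" or "wrist"; returns a dict with "frame" (480x640x3 uint8, red, green, blue), "fov_y" (degrees; the focal length in pixels is half the picture's height over the tangent of half this angle, whatever the lens; pixels are square), "cx", "cy" (the principal point, pixels), "pose" (4x4, takes a point from camera to world coordinates); the wrist camera has in their place "tool_from_camera" (4x4, takes a point from camera to tool coordinates, whose origin is the TCP and whose axes are the flange's). Camera axes: x right, y up, looking along -z (the intrinsics and any distortion apply to the point x, -y, -z); pixel columns grow to the right and rows downward; lengths in m; the calibration is good to about 2 mm. A picture is of the moment at which its call begins: read the wrist's pose just before it. There is no depth.
- bot.hand_in(): hands the job in; it is judged then, once.
The state is a dict: "t": time; "q": joint angles; "joint_vel": joint speeds; "joint_torque": joint torques, N m; "eef_pos": TCP position; "tool_rot": TCP orientation; "contact_force": force on the tool from outside, world axes, zero at the start; "torque": the same for the moment, N m; "gripper_width": opening from 0.0 (shut) to 1.0 (fully open); "grasp_force": force on a finger pad.
Only numpy, scipy, OpenCV 4.12 (cv2) and the standard library are available. Lean on these libraries where they do the work, as an engineer would, in place of code of your own. Each camera call takes 0.05 s, during which the arm holds its last target. There are 200 camera calls.

## Working session

There is one attempt and no reset: what is moved stays moved. The work goes in short steps, Python scripts to look and compute and a tool call to move; the robot and the scene stay as the last step left them, time stands still between calls to the robot, and variables do not carry over. Pictures are saved under pics/ and viewed, at most 10 in all, crops included, and the job is handed in when it is done.

Besides the shell and the picture viewer there is one more tool, called after ">>>" as name(argument=value, ...) on one line, values as JSON. carry_out: Moves the arm, as the interface text tells. Its arguments: {"type":"object","properties":{"targets":{"type":"array","items":{"type":"number"}},"newtons":{"type":"number"}},"required":["targets"]}

```bash
mkdir -p pics
cat > h.py <<'E'
import numpy as np, cv2
from station import bot, imaging
def cam(n):
    o=bot.get_obs(); c=imaging.read_camera(n); return c,o
def save(c,f): cv2.imwrite('pics/'+f,c['frame'][:,:,::-1])
def ray(c,u,v,P=None):
    P=c['pose'] if P is None else P
    f=240/np.tan(np.radians(c['fov_y'])/2)
    d=P[:3,:3]@np.array([(u-c['cx'])/f,-(v-c['cy'])/f,-1]); return P[:3,3],d/np.linalg.norm(d)
def proj(c,p):
    P=c['pose']; f=240/np.tan(np.radians(c['fov_y'])/2)
    q=P[:3,:3].T@(np.array(p)-P[:3,3]); return c['cx']+f*q[0]/-q[2], c['cy']+f*q[1]/q[2]
def onz(c,u,v,z):
    o,d=ray(c,u,v); return o+d*(z-o[2])/d[2]
def tri(*rs):
    A=sum(np.eye(3)-np.outer(d,d) for o,d in rs); b=sum((np.eye(3)-np.outer(d,d))@o for o,d in rs)
    p=np.linalg.solve(A,b); return p,[np.linalg.norm((np.eye(3)-np.outer(d,d))@(p-o)) for o,d in rs]
E
python3 - <<'E'
from h import *
for n in('scene','top'):
    c,o=cam(n); save(c,n+'0.png'); print({k:v for k,v in c.items() if k!='frame'})
print(o['tool_rot'],bot.grip_point_offset)
E
```

```text
{'fov_y': 53.53785613757621, 'cx': 321.9506900841008, 'cy': 248.2333515067729, 'pose': array([[-0.49466049,  0.67260174, -0.55037978,  0.03102651],
       [-0.86907528, -0.3796327 ,  0.3171548 ,  0.32221251],
       [ 0.00437671,  0.63520541,  0.77233085,  0.92238716],
       [ 0.        ,  0.        ,  0.        ,  1.        ]])}
{'fov_y': 45.85274951765587, 'cx': 313.53824858436303, 'cy': 237.07173902647386, 'pose': array([[-0.0056129 ,  0.99018444, -0.13965414,  0.44696495],
       [-0.99935676, -0.01050108, -0.03428984, -0.01045349],
       [-0.03541979,  0.13937185,  0.98960645,  1.20492257],
       [ 0.        ,  0.        ,  0.        ,  1.        ]])}
[-8.68883411e-04  9.74478245e-01  2.24480115e-01 -2.68832341e-04] 0.0187
```

View pics/scene0.png

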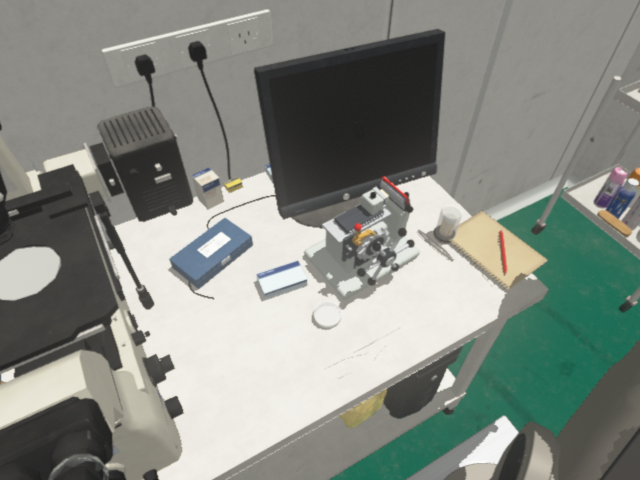

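View pics/top0.png

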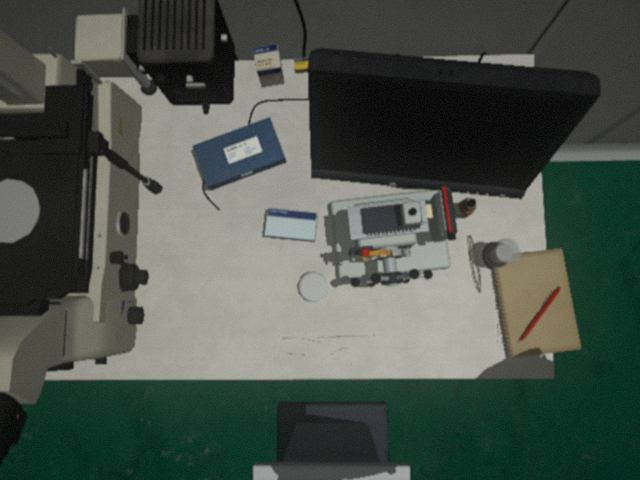

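The scene view shows the machine around (370,240), with the dish, carton, tweezers and bottle near it. In the top view it is at about (390,245) with the red knob near (366,253). Next, zoomed crops.

Run:
```python
import cv2,numpy as np
a=cv2.imread('pics/scene0.png')[180:300,300:420]; b=cv2.imread('pics/top0.png')[180:300,320:460]
a=cv2.resize(a,None,fx=3.2,fy=3.2,interpolation=2);b=cv2.resize(b,None,fx=2.9,fy=3.2,interpolation=2)
h=min(a.shape[0],b.shape[0]);o=np.hstack([a[:h],b[:h]]);print(a.shape,b.shape);cv2.imwrite('pics/crop0.png',o)
from h import *
for n in('scene0','top0'):
    im=cv2.imread(f'pics/{n}.png').astype(int); B,G,R=im[...,0],im[...,1],im[...,2]
    m=((R>130)&(G<70)&(B<70)).astype('uint8') if n=='scene0' else ((R>110)&(G<60)&(B<60)).astype('uint8')
    k,_,s,c=cv2.connectedComponentsWithStats(m)
    print(n,[(s[i].tolist(),c[i].round(1).tolist()) for i in range(1,k) if s[i,4]>5])
```

```text
(384, 384, 3) (384, 406, 3)
scene0 [([382, 176, 26, 25, 52], [394.8, 187.5]), ([355, 224, 5, 7, 23], [357.0, 227.1])]
top0 [([443, 187, 9, 45, 116], [446.9, 209.0]), ([362, 249, 7, 7, 41], [365.1, 251.9]), ([521, 288, 39, 52, 127], [541.0, 312.9])]
```

View pics/crop0.png

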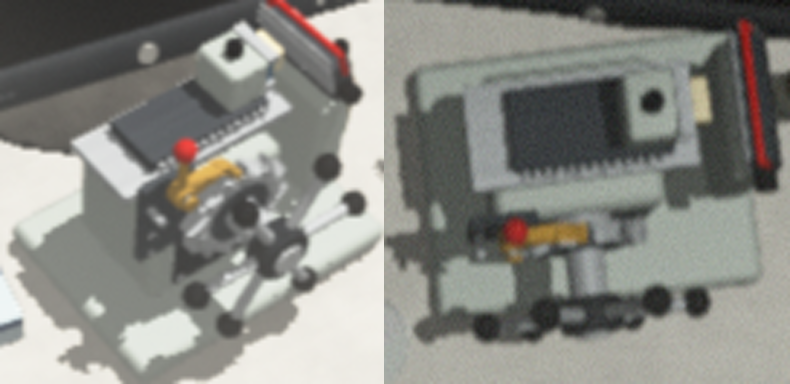

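The crop shows the red knob, brass pawl, ratchet and wheel. Balls in the crop's top half are at about (487,325), (546,310), (657,300) and (697,302).

Run:
```python
from h import *
s,_=cam('scene'); t,_=cam('top')
k,e=tri(ray(s,357,227.1),ray(t,365.1,251.9)); print('knob',k.round(4),e)
# balls
def T(x,y):return 320+(x-384)/2.9,180+y/3.2
L=onz(t,*T(487,325),.108);R=onz(t,*T(697,302),.108);l=onz(t,*T(546,310),.1686);r=onz(t,*T(657,300),.1686)
for n,p in zip('LRlr',(L,R,l,r)):print(n,p.round(4))
for A,B in((L,R),(l,r)):
    d=A-B;yaw=np.arctan2(-d[0],d[1]);print('yaw',np.degrees(yaw),np.linalg.norm(d),(A+B)/2)
a=onz(t,*T(475,190),.131);b=onz(t,*T(700,163),.131);d=a-b;print('edge yaw',np.degrees(np.arctan2(-d[0],d[1])))
a=onz(t,*T(745,25),.187);b=onz(t,*T(766,165),.187);d=a-b;print('guard',np.degrees(np.arctan2(d[1],d[0])))
S=lambda x,y:(300+x/3.2,180+y/3.2)
r2=tri(ray(s,*S(327,166)),ray(t,*T(657,300)));print('r ball',r2)
r2=tri(ray(s,*S(354,203)),ray(t,*T(697,302)));print('R ball',r2)
# right-leaning candidates in scene
yaw=np.radians(5.5);Rz=np.array([[np.cos(yaw),-np.sin(yaw),0],[np.sin(yaw),np.cos(yaw),0],[0,0,1]])
O=k-Rz@[-.040,.050,.197];print('O',O)
for a in range(0,360,30):
  p=O+Rz@[-.086,-.07*np.sin(np.radians(a)),.108+.07*np.cos(np.radians(a))]
  u=proj(s,p);v=proj(t,p);print(a,p.round(3),(u[0]-300)*3.2,(u[1]-180)*3.2,'|',(v[0]-320)*2.9+384,(v[1]-180)*3.2)
```

```text
knob [ 0.562  -0.067   0.1958] [np.float64(0.0004932346289325527), np.float64(0.0004932346289324714)]
L [ 0.5143 -0.0529  0.108 ]
R [ 0.527 -0.192  0.108]
l [ 0.5188 -0.0877  0.1686]
r [ 0.524  -0.1571  0.1686]
yaw 5.221364374010187 0.13968245711528574 [ 0.52067995 -0.12245357  0.108     ]
yaw 4.213866501090518 0.06964287832988124 [ 0.52139539 -0.12238078  0.1686    ]
edge yaw 5.672254979686685
guard 7.005274849117523
r ball (array([ 0.52391963, -0.157194  ,  0.16840519]), [np.float64(7.598689592681992e-05), np.float64(7.598689592678162e-05)])
R ball (array([ 0.52693622, -0.19246024,  0.10665581]), [np.float64(0.00030446181094114124), np.float64(0.0003044618109411998)])
O [ 0.60658795 -0.11296313 -0.00123931]
0 [ 0.521 -0.121  0.177] 285.96843738859445 180.90003137708774 | 600.9742755179423 304.69883102100505
30 [ 0.524 -0.156  0.167] 324.8854637365599 167.23882415957743 | 655.0058677151926 299.5014644865916
60 [ 0.527 -0.182  0.142] 348.3336003806466 175.9460097965919 | 689.2588449136094 298.25428290847833
90 [ 0.528 -0.191  0.107] 351.1130849750949 202.98483507542497 | 694.95937891608 301.0761135677112
120 [ 0.527 -0.182  0.072] 334.10729205350054 240.17747260512206 | 672.9592667086099 306.86835264765614
150 [ 0.524 -0.156  0.046] 302.4727741965084 278.1855818874501 | 630.9740845716312 313.95652401940225
180 [ 0.521 -0.121  0.037] 263.8001797325114 308.3222058430578 | 579.9026875958424 320.62704186394114
210 [ 0.518 -0.086  0.046] 226.9257281247472 323.5094716328591 | 531.4006226046733 325.3955663139461
240 [ 0.515 -0.061  0.072] 200.948194357586 319.2517639377997 | 496.6079469047356 327.13271375969725
270 [ 0.514 -0.052  0.107] 193.59799356542337 295.1448363543124 | 484.86153839893444 325.22691560815184
300 [ 0.515 -0.061  0.142] 208.55047754092868 256.43894144762345 | 501.3430520014348 319.8635047157841
330 [ 0.518 -0.086  0.167] 242.71312355748634 213.97287536637077 | 543.8445816395081 312.288145482516
```

>>> carry_out(targets=[255,15,29,3,3.87,255,15,29,3,3.87,255,15,29,3,3.87,255,15,29,3,3.87,255,15,29,3,3.87,255,15,29,3,3.87,255,15,29,3,3.87,255,15,29,3,3.87,255,15,29,3,3.87,255,15,29,3,3.87,255,15,29,3,3.87,255,15,29,3,3.87,255,15,29,3,3.87,255,15,29,3,3.87,255,15,29,3,3.87,255,15,29,3,3.87,255,15,29,3,3.87,255,15,29,3,3.87])

```text
t: 2.0
eef_pos: [0.5656, -0.0839, 0.2854]
tool_rot: [0.0, 0.671, 0.742, -0.0]
contact_force: [0.8, -0.9, -0.2]
gripper_width: 0.0
grasp_force: 0.0
```

Run:
```python
from h import *
c,o=cam('wrist'); save(c,'w1.png'); print(o['eef_pos'],o['tool_rot'],o['contact_force'],o['gripper_width'],o['t'],c['tool_from_camera'],c['fov_y'])
```

```text
[ 0.56563301 -0.08390373  0.28536741] [ 8.82084968e-06  6.70759743e-01  7.41674698e-01 -9.84309287e-05] [ 0.83744119 -0.85908553 -0.1517747 ] 0.0002541953753819342 2.0 [[-5.85122159e-04  9.65110997e-01  2.61840449e-01  6.64346083e-02]
 [ 9.99999751e-01  4.61684277e-04  5.32940733e-04  4.49140150e-04]
 [ 3.93459344e-04  2.61840696e-01 -9.65111027e-01 -1.42776952e-01]
 [ 0.00000000e+00  0.00000000e+00  0.00000000e+00  1.00000000e+00]] 60.896479146305616
```

View pics/w1.png

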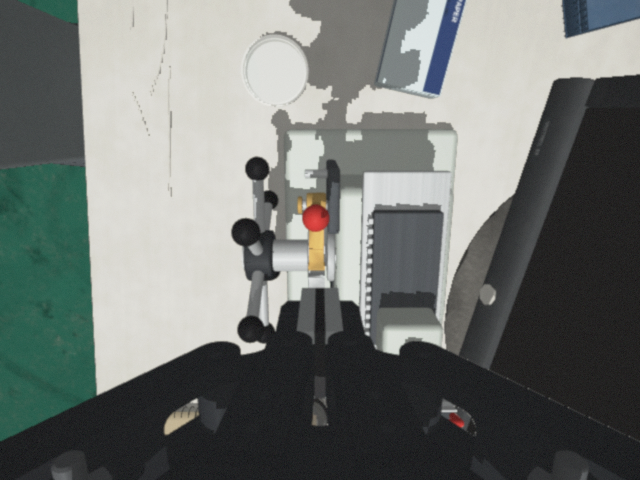

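The wrist view shows the knob at (316,217), the brass arm below it, the balls at (246,232), (257,168) and (252,328), and the fingertips at about (321,292).

Run:
```python
from h import *
from scipy.spatial.transform import Rotation as Ro
c,o=cam('wrist')
T=np.eye(4);q=o['tool_rot'];T[:3,:3]=Ro.from_quat(np.r_[q[1:],q[0]]).as_matrix();T[:3,3]=o['eef_pos']
c['pose']=T@c['tool_from_camera']
print('knob',onz(c,316,217,.197),'tip px',proj(c,o['eef_pos']))
L=onz(c,257,168,.108);l=onz(c,246,232,.1686);r=onz(c,252,328,.1686);print(L,l,r)
d=l-r;print(np.degrees(np.arctan2(-d[0],d[1])),np.linalg.norm(d))
print('toolx',T[:3,0])
```

```text
knob [ 0.56468711 -0.0593776   0.197     ] tip px (np.float64(318.5301776476789), np.float64(310.8198841396693))
[ 0.51643503 -0.04416149  0.108     ] [ 0.52056656 -0.08025014  0.1686    ] [ 0.52916677 -0.14893995  0.1686    ]
7.136503516873137 0.0692261058545665
toolx [-0.11072132  0.99384519  0.00354025]
```

>>> carry_out(targets=[255,0,-3,0,0,255,0,-3,0,0,255,0,-3,0,0,255,0,0,-20,0,255,0,0,-20,0,255,0,0,-20,0,255,0,0,-20,0,255,0,0,-15,0,255,0,0,-8,0,255,0,0,0,0,255,0,0,0,0])

```text
t: 3.2
eef_pos: [0.5657, -0.0942, 0.1829]
tool_rot: [0.0, 0.672, 0.741, 0.0]
contact_force: [0.2, -0.3, 0.9]
gripper_width: 0.002
grasp_force: 0.0
```

Run:
```python
from h import *
c,o=cam('wrist'); print([(k,v) for k,v in c.items() if k not in('frame','tool_from_camera')]);print(o['eef_pos'],o['contact_force'])
s,_=cam('scene');t,_=cam('top')
A=cv2.resize(s['frame'][160:290,300:420],None,fx=3.3,fy=3.3,interpolation=2);B=cv2.resize(t['frame'][170:300,320:450],None,fx=3,fy=3.3,interpolation=2)
cv2.imwrite('pics/c2.png',np.hstack([A,B])[:,:,::-1]);print(A.shape,B.shape)
```

```text
[('fov_y', 60.896479146305616), ('cx', 319.4720020204611), ('cy', 240.49807581813903)]
[ 0.56572923 -0.09423092  0.18293384] [ 0.23726509 -0.34002183  0.93063137]
(429, 396, 3) (429, 390, 3)
```

View pics/c2.png

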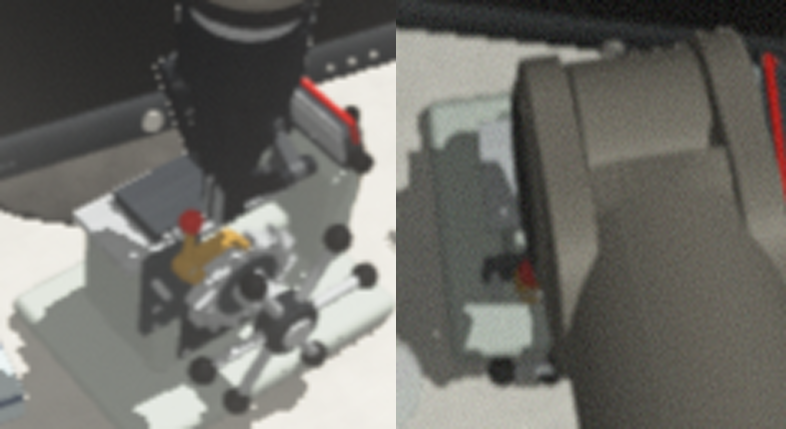

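The scene crop shows the fingertip just right of the knob at (190,222), above the brass arm. I'll push left.

>>> carry_out(targets=[255,-0.3,3,-1,0,255,-0.3,3,-1,0,255,-0.3,3,0,0,255,-0.3,3,0,0,255,-0.3,3,0,0,255,-0.3,3,0,0,255,-0.3,3,0,0,255,-0.3,3,0,0,255,-0.3,3,0,0])

```text
t: 4.25
eef_pos: [0.5626, -0.0667, 0.1803]
tool_rot: [-0.0, 0.672, 0.741, -0.0]
contact_force: [-0.1, 0.4, 0.1]
gripper_width: 0.005
grasp_force: 0.1
```

>>> carry_out(targets=[255,-0.3,3,0,0,255,-0.3,3,0,0,255,-0.3,3,0,0,255,-0.3,3,0,0,255,-0.3,3,0,0,255,-0.3,3,0,0,255,-0.3,3,0,0,255,-0.3,3,0,0,255,0,0,0,0,255,0,0,0,0])

```text
t: 5.25
eef_pos: [0.5602, -0.043, 0.1803]
tool_rot: [0.0, 0.672, 0.741, -0.0]
contact_force: [0.2, -0.7, 0.5]
gripper_width: 0.0
grasp_force: 0.0
```

Run:
```python
from h import *
s,o=cam('scene');print(o['eef_pos'],o['contact_force']);w,_=cam('wrist')
A=cv2.resize(s['frame'][160:290,300:420],None,fx=3.3,fy=3.3,interpolation=2);B=cv2.resize(w['frame'][100:360,200:440],None,fx=1.6,fy=1.65,interpolation=2)
cv2.imwrite('pics/c3.png',np.hstack([A,B])[:,:,::-1])
```

```text
[ 0.56021716 -0.04299109  0.18030724] [ 0.1621723  -0.70521336  0.52482889]
```

View pics/c3.png

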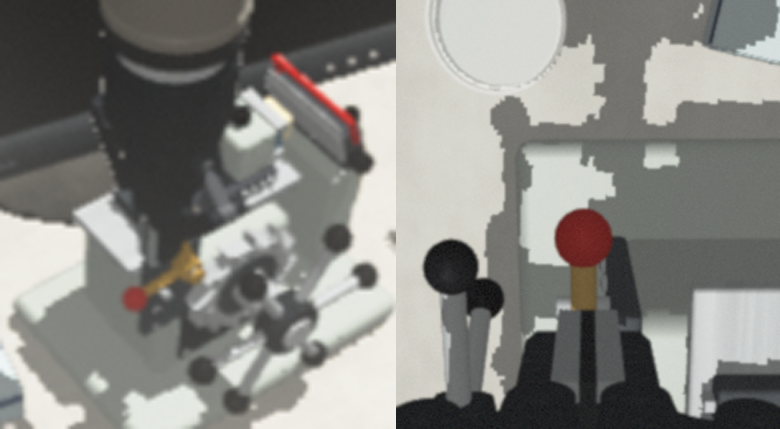

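The lever now lies over to the left, with the knob at crop (135,298). I'll go slightly farther left and then lift straight out.

>>> carry_out(targets=[255,-0.3,3,0,0,255,-0.3,3,0,0,255,0,0,0,0,255,0,0,6,0,255,0,0,10,0,255,0,0,20,0,255,0,0,20,0,255,0,0,20,0,255,0,0,14,0,255,0,0,0,0])

```text
t: 6.35
eef_pos: [0.561, -0.0369, 0.273]
tool_rot: [0.002, 0.672, 0.741, 0.001]
contact_force: [0.9, -0.4, -0.2]
gripper_width: 0.0
grasp_force: 0.0
```

Run:
```python
from h import *
s,o=cam('scene');print(o['eef_pos'],o['contact_force']);w,_=cam('wrist')
A=cv2.resize(s['frame'][160:290,300:420],None,fx=3.3,fy=3.3,interpolation=2);B=cv2.resize(w['frame'][100:360,200:440],None,fx=1.6,fy=1.65,interpolation=2)
cv2.imwrite('pics/c4.png',np.hstack([A,B])[:,:,::-1])
im=s['frame'].astype(int);m=((im[...,0]>110)&(im[...,1]<70)&(im[...,2]<70));m[:,380:]=0
v,u=np.nonzero(m[200:300,300:380]);u=u.mean()+300;v=v.mean()+200;print(u,v)
yaw=np.radians(5.5);n=np.array([np.cos(yaw),np.sin(yaw),0]);p=np.array([.562,-.067,.155]);O,d=ray(s,u,v)
k=O+d*((p-O)@n)/(d@n);k=k-p;print('knob rel',k,'theta',np.arctan2(k[1],k[2]),np.linalg.norm(k))
```

```text
[ 0.5609568  -0.03690386  0.27295015] [ 0.91781343 -0.43570155 -0.23855971]
340.625 251.75
knob rel [-0.00385184  0.0400029  -0.01113556] theta 1.8422918786822295 0.04170215701331999
```

View pics/c4.png

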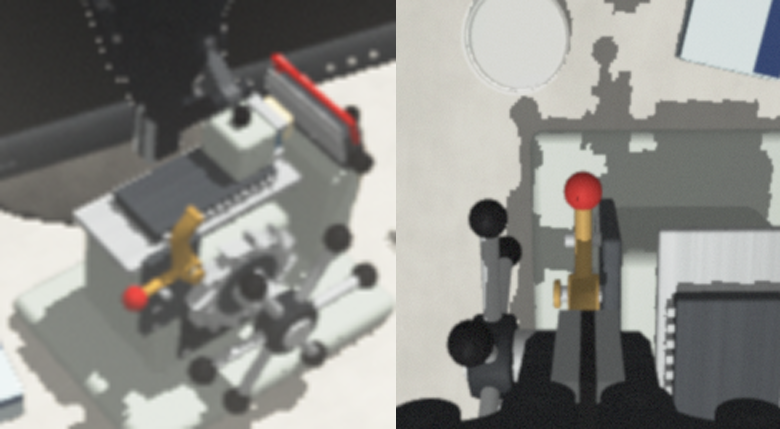

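The pawl stays out: arm upright at crop (190,240), knob at (135,298). Next, the wheel.

>>> carry_out(targets=[255,-5.7,-25,0,0,255,-5.7,-25,0,0,255,-5.7,-25,0,0,255,-5.7,-25,0,0,255,-5.7,-25,0,0,255,-5.7,-26,0,0,255,0,0,0,0,255,0,0,-25,0,255,0,0,-25,0,255,0,0,-25,0,255,0,0,-25,0,255,0,0,-14,0,255,0,0,0,0,255,0,0,0,0])

```text
t: 7.85
eef_pos: [0.5257, -0.1876, 0.1566]
tool_rot: [-0.0, 0.672, 0.741, 0.0]
contact_force: [-0.4, 0.3, 0.0]
gripper_width: -0.005
grasp_force: 0.0
```

>>> carry_out(targets=[255,-0.2,2,0,0,255,-0.2,2,0,0,255,-0.2,2,0,0,255,-0.2,2,0,0,255,-0.2,2,0,0,255,-0.2,2,0,0,255,0,0,0,0])

```text
t: 8.55
eef_pos: [0.5244, -0.1765, 0.1566]
tool_rot: [0.001, 0.672, 0.741, -0.0]
contact_force: [-0.1, -1.4, 1.4]
gripper_width: 0.001
grasp_force: 1.0
```

Run:
```python
from h import *
s,o=cam('scene');print(o['eef_pos'],o['contact_force'],o['joint_vel'].max() if hasattr(o['joint_vel'],'max') else '')
A=cv2.resize(s['frame'][160:290,300:420],None,fx=4.4,fy=4.4,interpolation=2)
cv2.imwrite('pics/c5.png',A[:,:,::-1])
```

```text
[ 0.52437572 -0.17652857  0.15663464] [-0.12487029 -1.39988523  1.35741002] 0.004701774389924488
```

View pics/c5.png

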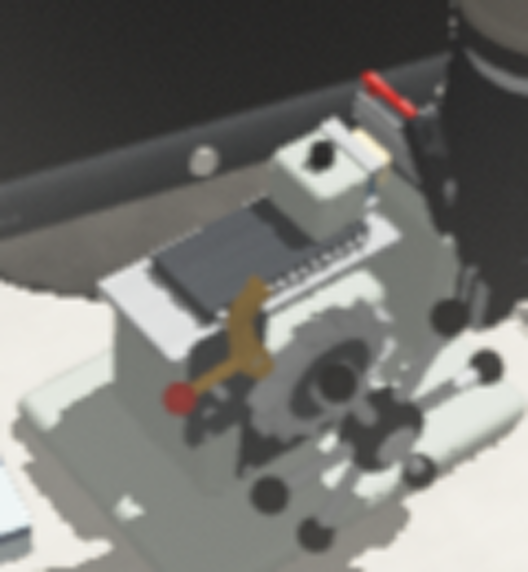

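The fingertip is at the right side of the leaning arm's ball (about (450,318)), with light contact. I'll push left.

>>> carry_out(targets=[255,-0.2,2,0,0,255,-0.2,2,0,0,255,-0.2,2,0,0,255,-0.2,2,0,0,255,-0.2,2,0,0,255,-0.2,2,0,0,255,-0.2,2,0,0,255,-0.2,2,0,0,255,-0.2,2,0,0,255,-0.2,2,0,0,255,-0.2,2,0,0,255,-0.2,2,0,0,255,-0.2,2,0,0,255,-0.2,2,0,0,255,0,0,0,0])

```text
t: 10.1
eef_pos: [0.5213, -0.1474, 0.1562]
tool_rot: [-0.0, 0.671, 0.741, 0.0]
contact_force: [-0.5, -1.1, 0.4]
gripper_width: -0.002
grasp_force: 0.4
```

```bash
cat > ang.py <<'E'
from h import *
# wheel angle from dark balls visible in the scene picture: cast onto the wheel plane, fold about the shaft by 60 deg
def wheel(s,tag=None):
    yaw=np.radians(5.5);n=np.array([np.cos(yaw),np.sin(yaw),0]);e=np.array([-np.sin(yaw),np.cos(yaw),0]);c0=np.array([.521,-.1218,.108])
    g=s['frame'].max(2); m=((g<75)*255).astype('uint8')
    k,_,st,ce=cv2.connectedComponentsWithStats(m[160:300,300:430])
    out=[]
    for i in range(1,k):
        if 20<st[i,4]<120:
            O,d=ray(s,*(ce[i]+[300,160]));p=O+d*((c0-O)@n)/(d@n)-c0
            R=np.hypot(p@e,p[2]);a=np.degrees(np.arctan2(-(p@e),p[2]))
            if 60<R*1e3<80: out.append((round(R*1e3,1),round(a,1),st[i].tolist()))
    return out
E
python3 - <<'E'
from ang import *
s,o=cam('scene');print(o['eef_pos'],o['contact_force']);print(wheel(s))
class S(dict):pass
s0=dict(s);s0['frame']=cv2.imread('pics/scene0.png')[:,:,::-1];print('start',wheel(s0))
E
```

```text
[ 0.52126623 -0.14739764  0.15620144] [-0.52739404 -1.07862603  0.42919403]
[(np.float64(69.8), np.float64(5.6), [88, 71, 9, 8, 52]), (np.float64(70.6), np.float64(-116.3), [59, 116, 7, 7, 34])]
start [(np.float64(69.7), np.float64(29.1), [99, 69, 6, 7, 35]), (np.float64(75.0), np.float64(-30.1), [71, 81, 9, 10, 53]), (np.float64(71.2), np.float64(-90.9), [58, 109, 6, 7, 26])]
```

>>> carry_out(targets=[255,-0.1,1,0,0,255,-0.1,1,0,0,255,-0.1,1,0,0,255,0,0,0,0,255,0,-2,0,0,255,0,-3,0,0,255,0,-3,0,0,255,0,0,20,0,255,0,0,30,0,255,0,0,30,0,255,0,-30,30,0,255,0,-40,0,0,255,0,-40,0,0,255,0,-40,0,0,255,0,0,0,0,255,0,0,0,0])

```text
t: 11.75
eef_pos: [0.5206, -0.304, 0.2658]
tool_rot: [-0.001, 0.673, 0.74, 0.0]
contact_force: [0.5, -0.5, -0.3]
gripper_width: 0.001
grasp_force: 0.0
```

Run:
```python
from ang import *
s,o=cam('scene');print(o['eef_pos'],o['contact_force']);print(wheel(s))
t,_=cam('top')
A=cv2.resize(s['frame'][160:290,300:420],None,fx=3.3,fy=3.3,interpolation=2);B=cv2.resize(t['frame'][170:300,320:450],None,fx=3,fy=3.3,interpolation=2)
cv2.imwrite('pics/c6.png',np.hstack([A,B])[:,:,::-1])
```

```text
[ 0.520553   -0.30397538  0.26575208] [ 0.49459613 -0.50505152 -0.3205363 ]
[(np.float64(70.0), np.float64(2.2), [87, 72, 8, 8, 50]), (np.float64(70.1), np.float64(62.5), [107, 73, 6, 5, 26]), (np.float64(70.5), np.float64(-118.9), [60, 116, 7, 7, 38])]
```

View pics/c6.png

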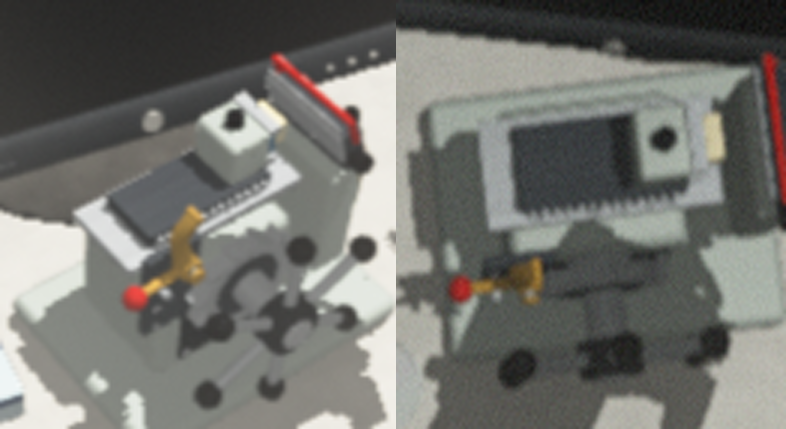

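Upright arm is at about 2° right of vertical (28° turned, about -0.49 rad), inside the window. Now for the raised pawl.

>>> carry_out(targets=[255,5,33.9,0,0,255,5,33.9,0,0,255,5,33.9,0,0,255,5,33.9,0,0,255,5,33.9,0,0,255,5,33.9,0,0,255,5,33.9,0,0,255,5,33.9,0,0,255,0,0,0,0,255,0,0,0,0,255,0,0,-20,0,255,0,0,-20,0,255,0,0,-20,0,255,0,0,-15,0,255,0,0,-10,0,255,0,0,0,0,255,0,0,0,0])

```text
t: 13.55
eef_pos: [0.5614, -0.0319, 0.1818]
tool_rot: [0.0, 0.672, 0.741, 0.0]
contact_force: [0.7, -0.2, 0.6]
gripper_width: -0.003
grasp_force: 0.0
```

>>> carry_out(targets=[255,0.3,-3,0,0,255,0.3,-3,0,0,255,0.3,-3,0,0,255,0.3,-3,0,0,255,0.3,-3,0,0,255,0.3,-3,0,0,255,0.3,-3,0,0,255,0.3,-3,0,0,255,0.3,-3,0,0,255,0.3,-3,0,0])

```text
t: 14.55
eef_pos: [0.564, -0.0621, 0.1812]
tool_rot: [-0.0, 0.672, 0.741, -0.0]
contact_force: [0.4, 1.0, -0.6]
gripper_width: -0.003
grasp_force: 0.1
```

>>> carry_out(targets=[255,0.3,-3,0,0,255,0.3,-3,0,0,255,0.3,-3,0,0,255,0.3,-3,0,0,255,0.3,-3,0,0,255,0.3,-3,0,0,255,0.3,-3,0,0,255,0.3,-3,0,0,255,0.3,-3,0,0,255,0.3,-3,0,0,255,0,0,0,0])

```text
t: 15.65
eef_pos: [0.5671, -0.0924, 0.1813]
tool_rot: [0.0, 0.672, 0.741, -0.0]
contact_force: [0.1, 0.1, -0.5]
gripper_width: 0.002
grasp_force: 0.0
```

>>> carry_out(targets=[255,0,0,10,0,255,0,0,20,0,255,0,0,25,0,255,0,0,30,0,255,0,-40,0,0,255,0,-40,0,0,255,0,-40,0,0,255,0,-40,0,0,255,0,-40,0,0,255,0,0,0,0,255,0,0,0,0])

```text
t: 16.75
eef_pos: [0.5669, -0.2926, 0.2667]
tool_rot: [0.0, 0.672, 0.74, 0.0]
contact_force: [0.0, 1.0, -0.5]
gripper_width: 0.0
grasp_force: 0.0
```

Run:
```python
from ang import *
s,o=cam('scene');print(o['eef_pos'],o['contact_force']);print(wheel(s))
t,_=cam('top')
for c in(s,t):
    im=c['frame'].astype(int);m=(((im[...,0]>100)&(im[...,1]<70)&(im[...,2]<70))).astype('uint8')
    k,_,st,ce=cv2.connectedComponentsWithStats(m);print([(st[i,4],ce[i].round(1)) for i in range(1,k) if st[i,4]>8])
A=cv2.resize(s['frame'][160:290,300:420],None,fx=3.3,fy=3.3,interpolation=2);B=cv2.resize(t['frame'][170:300,320:450],None,fx=3,fy=3.3,interpolation=2)
cv2.imwrite('pics/c7.png',np.hstack([A,B])[:,:,::-1])
```

```text
[ 0.56690339 -0.29261915  0.26667341] [ 0.00836747  0.99232944 -0.47926943]
[(np.float64(70.0), np.float64(2.2), [87, 72, 8, 8, 50]), (np.float64(70.1), np.float64(62.7), [107, 73, 6, 5, 24]), (np.float64(70.5), np.float64(-118.5), [60, 116, 7, 7, 37])]
[(np.int32(73), array([396.2, 189.3])), (np.int32(44), array([357.2, 226.3]))]
[(np.int32(85), array([445.3, 198.2])), (np.int32(57), array([365.3, 252.3])), (np.int32(110), array([534.2, 321.7]))]
```

View pics/c7.png

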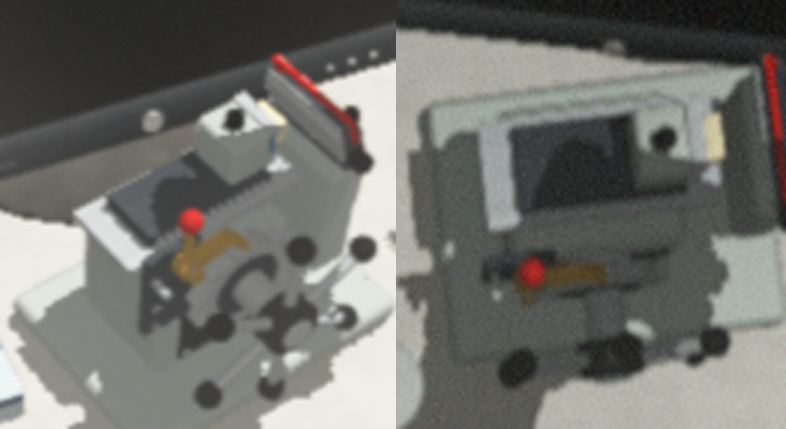

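The knob is back at its starting pixels in both views (within 1 px; resting on a tooth tip would shift it about 3 px). The pawl is home and the wheel is one notch back.

```bash
python3 -c "
from h import *
print(bot.hand_in())"
```

```text
the job is handed in; nothing more can be done
None
```

The specimen is drawn back one notch and the job is handed in: pawl thrown out, handwheel turned back about 28° (within the notch window), and the pawl dropped home, with only light contact forces; I did not re-measure the surrounding items, but the arm kept clear of them.

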